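# Make up the Z-axis and extruder repair kits

### The arm

A 7-joint arm with a two-finger parallel gripper is mounted at the origin on the work surface. World frame = base frame: x ahead of the robot, y to its left, z up, the work surface at z = 0. Lengths are in mm, angles in rad, forces in N, time in s.
With the tool pointing down it reaches from about 400 to 875 mm from the base axis. Payload 4.4 kg.
Tool frame: the origin (TCP) lies at the very end of the fingers, on their centre line; the grasp point (between the pads) lies ctrl.grip_point_offset behind it (ctrl.grip_point_offset is the distance from the TCP to the grasp point, in mm); z points along the fingers, y is the line along which they close (so a half turn about z gives the same grasp; the last joint's range is limited). The gripper opens to 85 mm and grips with 20 to 120 N. Pads are 22 mm wide; open, the fingers measure 114 mm over their backs; the gripper's body (76 mm by 85 mm) begins 54 mm behind the grasp point. The pads swing forward as they close: fully open they stand 13 mm farther back than shut.
Start: joints at [-1.354, 0.628, 0.038, 1.517, -0.027, 0.996, -0.02], TCP at [181.354, 624.203, 197.813] pointing down, gripper open.
Joint ranges: [-3.06, 3.06], [-0.37, 2.12], [-1.25, 1.32], [0.18, 2.47], [-1.1, 4.24], [0.23, 1.98], [-2.94, 2.94]. Speed limits (rad/s): [2.57, 2.57, 3.14, 3.14, 3.14, 3.14, 3.14].

### API

Orientations are given as [roll, pitch, yaw] about the fixed x, y, z axes, in that order (R = Rz(yaw) Ry(pitch) Rx(roll)).
In Python, from cell import read_state, cams, ctrl, models gives the robot as it stands. The module is installed in compiled form; this text tells all that it offers.
- The arm moves only by the shell command python3 -m creep 'ROWS'. ROWS is a JSON list of rows, 1 to 12 of them, each of 7 numbers: dx, dy, dz in mm, then a rotation vector rx, ry, rz in rad, then the finger opening in mm; each row shifts and turns the commanded pose from where the row before left it, along the tool's axes as they then stand; what a row does not reach is not made up. A row lasts 1/10 s, in which the tool goes at most 50 mm and 0.15 rad, less where a joint would pass 70% of its speed; a pose out of reach is approached as far as the arm can. The fingers move at their own pace and stop on an object; the grip force is fixed at half the most. Time passes only in rows, so rows that do not move let the fingers close. It prints the time, the measured TCP pose, the force, the opening and the grip force at its end.
- read_state(): the state, without advancing time (a new reading comes with each control period).
- cams.get_image(name): name is "scene" or "top" or "wrist"; returns (picture, depth): 384x512x3 uint8, blue, green, red; 384x512 float32, mm along the optical axis (not along the pixel's ray), 0 where there is no reading.
- cams.calibration(name): a dict with "fx", "fy", "cx", "cy" (pixels), "rvec" (rotation vector, rad) and "tvec" (3), from world to camera coordinates, as OpenCV has them; the wrist camera has in their place "hand_eye" (4x4, takes a point from camera to tool coordinates, whose origin is the TCP and whose axes are the flange's). Camera axes: x right, y down, z forward; pixel columns grow to the right and rows downward; lengths in mm; the calibration is good to about 2 mm. A picture is of the moment at which its call begins: read the wrist's pose just before it. calibration takes no time and is no camera call.
- ctrl.finish_job(): hands the job in; it is judged then, once.
Trained networks look in the newest picture that a camera, given by its name, has taken for a name from the list of things; names that differ only in an ending like _2 or _b are one class to them, and where a whole thing is asked for, a point or a joint stands for the part that bears it (a point fixed in the world has none). Each returns a list of dicts, best first, with "confidence" (0 to 1); they miss things now and then, are a little off and sometimes report something else, mostly with a low value. They report only what shows in the picture. A call takes as long as a camera call. They do not tell look-alikes from the thing itself.
- models.search_frame(thing, camera): "extent" ([left, top, right, bottom] in pixels, round what is visible of it).
- models.mark_of(thing, camera): "position" ([column, row] in pixels: a listed point, or the origin of a listed thing).
The state is a dict: "clock": time; "qpos": joint angles; "qd": joint speeds; "tau": joint torques, N m; "eef_pos": TCP position; "tool_rot": TCP orientation; "force": force on the tool from outside, world axes, zero at the start; "torque": the same for the moment, N m; "width": finger opening in mm; "gripper_force": force on a finger pad.
Only numpy, scipy, OpenCV 4.12 (cv2) and the standard library are available. Lean on these libraries where they do the work, as an engineer would, in place of code of your own. Each camera call takes 0.05 s, during which the arm holds its last target. There are 200 camera calls.

### The job

Make up two printer repair kits from the stock on the mat: the taller stepper motor, the shaft coupling and the bearing block go into the tray with three pockets, the flat stepper motor and the hot end into the tray with two, each part in the pocket of its own shape, right down on the pocket's floor and the same way up as it stands now. Set the parts down, do not drop them, and leave the fan where it lies.

Things in the scene. Friction and masses are not known exactly. Their poses are not given: they have to be found in the camera images.
- tall_motor: the taller of the two stepper motors: silver end caps, black middle, standing on its back with the shaft up. Body 42 x 42 mm and 40 high, then a 5 mm shaft 22 mm long (top at 62). About 0.28 kg. Origin: centre of the underside; x and y square to the sides, z up along the shaft.
- flat_motor: the flat ('pancake') stepper motor: like the tall one, but the 42 x 42 mm body is only 23 high; 5 mm shaft 22 mm long on top (top at 45), shaft up. About 0.16 kg. Origin: centre of the underside; x and y square to the sides, z up.
- coupling: shaft coupling: plain silver cylinder with dark grooves round its waist and a small hole in the top, 25 mm diameter, 30 high, standing on end. About 35 g. Origin: centre of the underside; z up.
- bearing_block: linear bearing block: plain aluminium block 68 mm long (x), 40 wide (y), 26 high (z), a bearing bore showing in each end and four screw holes in the top. About 0.15 kg. Origin: centre of the underside.
- hot_end: printer hot end lying flat, 64 mm long along its x: finned aluminium heat sink (40 long, 24 wide in y, 22 high, x from -32 to +8 mm: grip it across y here, centred at x = -12), then a copper heater block (20 wide, x 12 to 24) and a brass nozzle that points to +x. About 70 g. Origin: middle of its length and width, at the level it rests on; z up.
- z_tray: Grey kit tray, dark pocket floors, fixed, 231 long (x) x 82 wide (y) x 12 mm high; pockets 7 deep, floors 5 mm above the origin. Origin: centre of underside, x along the row, z up. Three pockets, all at y = 0: square 58 x 58 at x = -74.5 (tall motor), round 41 diameter at x = -13 (coupling), oblong 84 long x 56 wide at x = +61.5 (bearing block, lengthwise).
- extruder_tray: Grey kit tray, dark pocket floors, fixed, 176 long (x) x 82 wide (y) x 12 mm high; pockets 7 deep, floors 5 mm above the origin. Origin: centre of underside, x along the row, z up. Two pockets, both at y = 0: square 58 x 58 at x = -47 (flat motor), oblong 82 long x 42 wide at x = +35 (hot end, lengthwise, nozzle to either end).
- fan: small black square axial fan with a grey hub and blades, lying flat among the stock, 40 x 40 x 20 mm, 30 g. Not part of either kit: stays. Origin: centre of the underside.
Not all that is in view belongs to the job. Leave any orange look-alike of the bearing_block alone.

How it is judged:
By the outcome, as a careful person would: the job done as asked, in the order asked, and still so for the second after the job is handed in, with the robot touching nothing.
It also fails if it takes over 122 s, if anything falls off the work surface, if the arm or the gripper's body presses on something with over 40 N, if the wrist force passes 120 N, or if a joint passes its speed limit or range.

## Working session

There is one attempt and no reset: what is moved stays moved. The work goes in short steps, Python scripts to look and compute and a shell command to move; the robot and the scene stay as the last step left them, time stands still between calls to the robot, and variables do not carry over. Pictures are saved under pics/ and viewed, at most 14 in all, crops included, and the job is handed in when it is done.

```bash
mkdir -p pics; ls
python3 - <<'E'
from cell import read_state,cams,ctrl,models
import cv2,numpy as np
s=read_state();print(s['clock'],s['eef_pos'],s['tool_rot'],s['width'],ctrl.grip_point_offset)
for c in ['top','scene']:
    im,d=cams.get_image(c);cv2.imwrite(f'pics/{c}0.png',im);np.save(f'pics/{c}0.npy',d)
    k=cams.calibration(c);R=cv2.Rodrigues(np.array(k['rvec'],float))[0];print(c,k['fx'],k['cx'],k['cy'],-R.T@np.array(k['tvec'],float).ravel(),R.round(2).tolist())
    if c=='top':
      for t in ['tall_motor','flat_motor','coupling','bearing_block','hot_end','z_tray','extruder_tray','fan']:
        print(t,[(np.round(m['extent']).tolist(),round(m['confidence'],2)) for m in models.search_frame(t,c)][:3],[(np.round(m['position'],1).tolist(),round(m['confidence'],2)) for m in models.mark_of(t,c)][:3])
print(cams.calibration('wrist'))
E
```

```text
pics
0.0 [181.14654402 623.52185567 196.90110519] [-3.13969060e+00  1.37957036e-05  2.85881867e+00] 85.38545510112075 18.700000000000003
top 356.51123806222455 256.59678452137365 189.13965407034576 [501.39033575 -17.64009232 912.25884022] [[-0.0, -1.0, -0.03], [-0.99, 0.01, -0.16], [0.16, 0.03, -0.99]]
tall_motor [([283.0, 256.0, 306.0, 280.0], 0.7)] [([288.9, 265.6], 0.53)]
flat_motor [([281.0, 221.0, 297.0, 238.0], 0.82)] [([229.9, 262.7], 0.64), ([286.9, 230.5], 0.56)]
coupling [([226.0, 215.0, 238.0, 227.0], 0.6)] []
bearing_block [([286.0, 104.0, 314.0, 133.0], 0.96), ([276.0, 170.0, 296.0, 194.0], 0.87), ([309.0, 141.0, 336.0, 166.0], 0.74)] [([316.5, 152.7], 0.9), ([285.8, 181.7], 0.87), ([299.7, 118.5], 0.83)]
hot_end [([222.0, 172.0, 237.0, 195.0], 0.76)] [([287.8, 227.9], 0.56)]
z_tray [] [([147.3, 233.2], 0.86)]
extruder_tray [([344.0, 207.0, 388.0, 282.0], 0.87)] [([365.5, 244.0], 0.97)]
fan [([219.0, 255.0, 239.0, 277.0], 0.58)] [([228.9, 262.7], 0.71)]
scene 486.59349600178575 251.57052400643434 187.1530986154034 [1228.22426063  525.24211103  704.37823757] [[-0.66, 0.75, 0.02], [0.47, 0.44, -0.77], [-0.58, -0.5, -0.64]]
{'fx': 305.6703448558405, 'fy': 305.6703448558405, 'cx': 254.23993902483352, 'cy': 189.79035398359812, 'hand_eye': array([[ 9.40902732e-05, -9.58939282e-01, -2.83611433e-01,
         7.19412149e+01],
       [ 9.99999982e-01,  4.35536370e-05,  1.84495306e-04,
        -4.01905622e-01],
       [-1.64567487e-04, -2.83611445e-01,  9.58939269e-01,
        -1.75904331e+02],
       [ 0.00000000e+00,  0.00000000e+00,  0.00000000e+00,
         1.00000000e+00]])}
```

Run:
```python
import cv2
im=cv2.imread('pics/top0.png')
c=im[90:300,90:400];cv2.imwrite('pics/topcrop.png',cv2.resize(c,(775,525),interpolation=cv2.INTER_CUBIC))
```

```text
(no output)
```

View pics/topcrop.png

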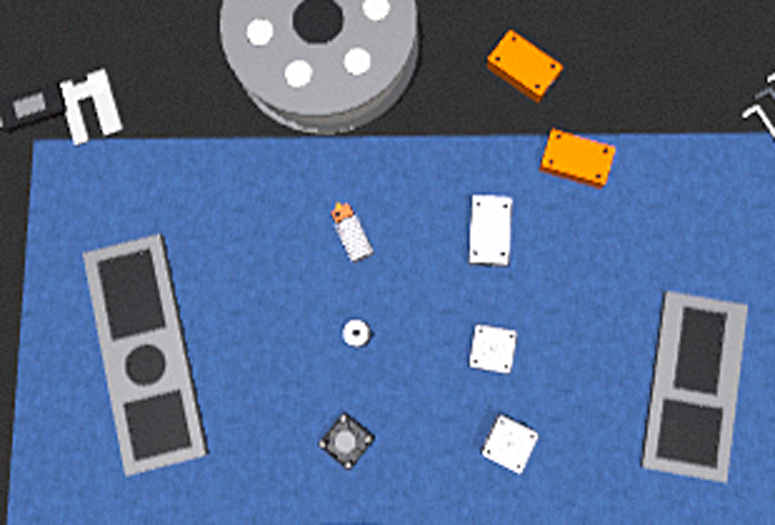

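View pics/scene0.png

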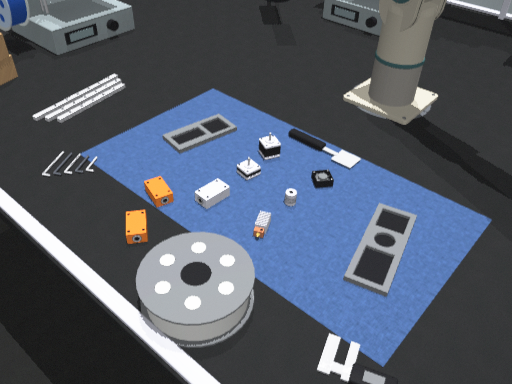

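The top picture shows two trays: z_tray on the left at about (147,232) and extruder_tray on the right at (366,244). The parts, in full-frame pixels:
- hot end (230,183), with the nozzle pointing up and to the left
- coupling (232,223)
- fan (229,266)
- plain bearing block (286,182); its orange look-alikes are at (300,116) and (321,152)
- motors at (287,229) and (293,267). The scene view shows the one nearer the robot, (293,267), is taller.

Candidates for tall_motor are (293,267), (287,229) and the fan (229,266). I'll check the heights by depth.

```bash
cat > h.py <<'E'
import numpy as np,cv2
from scipy.spatial.transform import Rotation as Ro
from cell import read_state,cams,ctrl,models
def cloud(c):
    "world point of each pixel, and the picture"
    s=read_state(); im,d=cams.get_image(c); k=cams.calibration(c)
    v,u=np.mgrid[:384,:512]; P=np.dstack([(u-k['cx'])/k['fx']*d,(v-k['cy'])/k['fy']*d,d]).astype(float)
    if c=='wrist':
        H=k['hand_eye']; P=P@H[:3,:3].T+H[:3,3]
        P=P@Ro.from_euler('xyz',s['tool_rot']).as_matrix().T+s['eef_pos']
    else:
        R=cv2.Rodrigues(np.array(k['rvec'],float))[0]; P=(P-np.ravel(k['tvec']))@R
    P[d==0]=np.nan
    return P,im
def rect(pts):
    (c,(w,h),a)=cv2.minAreaRect(pts[:,:2].astype(np.float32))
    if w<h: w,h,a=h,w,a+90
    return np.round(c,1),round(w,1),round(h,1),round((a+90)%180-90,1)
def blobs(P,im,z0,z1,lim,amin=30):
    "connected patches between heights z0,z1 inside lim=(x0,x1,y0,y1)"
    m=(P[...,2]>z0)&(P[...,2]<z1)&(P[...,0]>lim[0])&(P[...,0]<lim[1])&(P[...,1]>lim[2])&(P[...,1]<lim[3])
    n,l,st,ce=cv2.connectedComponentsWithStats(m.astype(np.uint8),connectivity=4)
    for i in range(1,n):
        if st[i,4]>=amin:
            q=P[l==i]; print('px',ce[i].round(),'n',st[i,4],'z50,90,max',np.percentile(q[:,2],[50,90,100]).round(1),'rect c,l,w,ang',*rect(q))
E
python3 - <<'E'
from h import *
P,im=cloud('top')
print('mat z',np.nanmedian(P[240:250,260:275,2]))
print('parts');blobs(P,im,13,70,(350,900,-180,150))
print('trays');blobs(P,im,8,16,(350,900,130,450),100);blobs(P,im,8,16,(350,900,-450,-180),100)
E
```

```text
mat z -0.15034800885101465
parts
px [225. 111.] n 2423 z50,90,max [64.3 66.3 69.9] rect c,l,w,ang [838.4  78.4] 142.9 123.2 89.9
px [299. 116.] n 425 z50,90,max [24.8 27.  30. ] rect c,l,w,ang [ 843.8 -105.3] 68.0 42.0 52.9
px [319. 153.] n 375 z50,90,max [24.9 27.1 30.4] rect c,l,w,ang [ 743.1 -154.8] 64.2 40.6 72.8
px [286. 182.] n 431 z50,90,max [25.  26.9 29.8] rect c,l,w,ang [667.5 -66.4] 68.9 39.9 -3.8
px [230. 183.] n 182 z50,90,max [19.3 22.3 24.5] rect c,l,w,ang [667.7  75.8] 56.2 23.5 24.3
px [232. 223.] n 86 z50,90,max [29.  31.1 32.7] rect c,l,w,ang [563.3  68.7] 24.4 22.8 43.0
px [287. 229.] n 286 z50,90,max [22.3 24.8 44.8] rect c,l,w,ang [548.  -67.6] 41.9 41.9 79.5
px [293. 268.] n 313 z50,90,max [39.3 41.9 63.2] rect c,l,w,ang [456.2 -81.7] 42.1 41.4 63.6
px [228. 266.] n 75 z50,90,max [17.6 20.2 21.3] rect c,l,w,ang [460.6  78.6] 32.6 23.4 -84.7
px [278. 310.] n 244 z50,90,max [16.9 19.1 21.2] rect c,l,w,ang [356.2 -45.1] 103.6 12.0 -89.9
trays
px [103. 132.] n 290 z50,90,max [11.5 13.4 15.8] rect c,l,w,ang [807.9 418.4] 70.1 34.6 -69.5
px [147. 233.] n 1530 z50,90,max [11.3 13.3 15.9] rect c,l,w,ang [545.8 286.5] 230.7 83.7 14.1
px [368. 243.] n 1280 z50,90,max [11.  12.9 15.7] rect c,l,w,ang [ 511.9 -268.4] 176.1 83.2 -10.4
```

```bash
cat > plan.py <<'E'
"plan.py x y z yawdeg n : constant row (tool axes) that reaches the pose in n rows"
import sys,numpy as np
from scipy.spatial.transform import Rotation as Ro
from cell import read_state
def plan(x,y,z,yaw,n):
    s=read_state(); R0=Ro.from_euler('xyz',s['tool_rot']); n=int(n)
    R1=Ro.from_euler('xyz',[np.pi,0,np.radians(yaw)]); w=(R0.inv()*R1).as_rotvec()/n
    A=sum(Ro.from_rotvec(w*k).as_matrix() for k in range(n))
    d=np.linalg.solve(A,R0.inv().apply(np.array([x,y,z])-s['eef_pos']))
    print('at',np.round(s['eef_pos'],1),'yaw',np.degrees(s['tool_rot'][2]).round(1),'rows',n,'row',d.round(2),w.round(4),'|d|',np.linalg.norm(d).round(1))
if __name__=='__main__': plan(*map(float,sys.argv[1:]))
E
python3 plan.py 456.2 -81.7 150 63.6 20
python3 - <<'E'
import cv2
im=cv2.imread('pics/top0.png');cv2.imwrite('pics/crop1.png',cv2.resize(im[205:300,260:330],None,fx=5,fy=5,interpolation=cv2.INTER_CUBIC))
E
```

```text
at [181.4 624.2 197.8] yaw 163.8 rows 20 row [-43.    -3.71   2.39] [ 0.     -0.      0.0874] |d| 43.2
```

View pics/crop1.png

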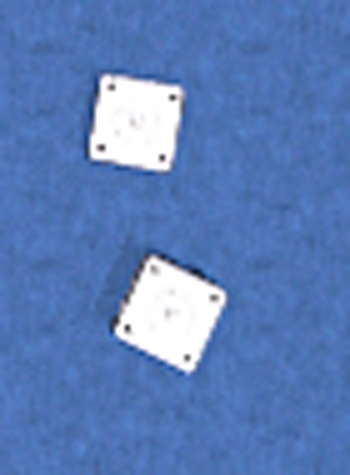

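The crop shows the upper motor (full-frame pixel about 287,229) with short sides, so it is the flat one. The lower motor (about 293,267) shows dark sides and a cap depth of 40 mm, so it is the tall one. Moving there now.

```bash
python3 -m creep '[[-43,-3.7,2.4,0,0,0.0874,85],[-43,-3.7,2.4,0,0,0.0874,85],[-43,-3.7,2.4,0,0,0.0874,85],[-43,-3.7,2.4,0,0,0.0874,85],[-43,-3.7,2.4,0,0,0.0874,85],[-43,-3.7,2.4,0,0,0.0874,85],[-43,-3.7,2.4,0,0,0.0874,85],[-43,-3.7,2.4,0,0,0.0874,85],[-43,-3.7,2.4,0,0,0.0874,85],[-43,-3.7,2.4,0,0,0.0874,85]]'
python3 -m creep '[[-43,-3.7,2.4,0,0,0.0874,85],[-43,-3.7,2.4,0,0,0.0874,85],[-43,-3.7,2.4,0,0,0.0874,85],[-43,-3.7,2.4,0,0,0.0874,85],[-43,-3.7,2.4,0,0,0.0874,85],[-43,-3.7,2.4,0,0,0.0874,85],[-43,-3.7,2.4,0,0,0.0874,85],[-43,-3.7,2.4,0,0,0.0874,85],[-43,-3.7,2.4,0,0,0.0874,85],[-43,-3.7,2.4,0,0,0.0874,85],[0,0,0,0,0,0,85],[0,0,0,0,0,0,85]]'
python3 - <<'E'
from h import *
P,im=cloud('wrist'); cv2.imwrite('pics/w0.png',im)
blobs(P,im,36,44,(380,520,-150,0),100)
blobs(P,im,19,27,(500,600,-150,0),100)
E
python3 plan.py 456.2 -81.7 150 63.6 1
```

```text
clock: 1.95
eef_pos: [485.1, 334.2, 173.8]
tool_rot: [3.141, -0.0, 1.981]
force: [0.8, -0.5, 0.1]
width: 84.8
gripper_force: 0.0
clock: 3.15
eef_pos: [456.6, -82.3, 150.0]
tool_rot: [3.141, -0.0, 1.109]
force: [-0.3, 0.5, -0.5]
width: 84.7
gripper_force: 0.0
px [254. 174.] n 1746 z50,90,max [39.8 41.8 43.6] rect c,l,w,ang [457.9 -81. ] 42.0 41.0 -26.3
px [332. 117.] n 1829 z50,90,max [22.8 24.7 26.9] rect c,l,w,ang [549.8 -67.3] 42.3 41.9 -10.3
at [457.2 -81.1 150. ] yaw 63.7 rows 1 row [-1.   -0.66 -0.03] [ 0.0004 -0.0009  0.0016] |d| 1.2
```

Wrist and top views agree to about 1.7 mm. Now I'll descend and close.

```bash
python3 -m creep '[[0.5,0,40,0,0,0,85],[0,0,40,0,0,0,85],[0,0,30,0,0,0,85],[0,0,15,0,0,0,85],[0,0,7,0,0,0,85],[0,0,0,0,0,0,35],[0,0,0,0,0,0,35],[0,0,0,0,0,0,35],[0,0,0,0,0,0,35],[0,0,0,0,0,0,35],[0,0,0,0,0,0,35],[0,0,0,0,0,0,35]]'
python3 -m creep '[[0,0,0,0,0,0,35],[0,0,0,0,0,0,35],[0,0,-10,0,0,0,35],[0,0,-20,0,0,0,35],[0,0,-30,0,0,0,35],[0,0,-30,0,0,0,35],[0,0,0,0,0,0,35]]'
python3 plan.py 473.5 268.4 108 104.1 12
```

```text
clock: 4.4
eef_pos: [457.0, -81.2, 18.0]
tool_rot: [3.141, -0.0, 1.111]
force: [-0.4, 0.4, -0.3]
width: 34.9
gripper_force: 0.0
clock: 5.1
eef_pos: [459.3, -81.9, 111.3]
tool_rot: [3.135, -0.002, 1.111]
force: [0.3, -0.8, -0.8]
width: 35.1
gripper_force: 0.0
at [459.3 -81.9 111.3] yaw 63.6 rows 12 row [29.69 -2.86  0.29] [ 0.0006  0.     -0.0589] |d| 29.8
```

Run:
```python
from h import *
P,im=cloud('wrist'); cv2.imwrite('pics/w1.png',im)
Q,im2=cloud('top'); blobs(Q,im2,13,200,(380,600,-160,120),60)
s=read_state();print(s['force'],s['gripper_force'],s['width'])
```

```text
px [232. 223.] n 86 z50,90,max [29.1 31.1 32.6] rect c,l,w,ang [562.4  68.2] 24.5 22.2 -89.5
px [287. 229.] n 286 z50,90,max [22.4 25.1 45.7] rect c,l,w,ang [548.  -67.6] 42.0 42.0 -10.5
px [228. 266.] n 66 z50,90,max [18.  20.2 21.8] rect c,l,w,ang [457.7  74.6] 27.4 17.0 -89.7
[-0.06834903  0.0056607  -1.52046259] 0.0 34.96194448815722
```

View pics/w1.png

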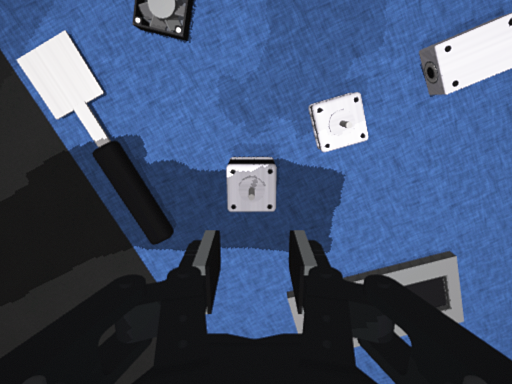

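The motor still stands at pixel (252,185). The fingers closed to 35 without gripping it, and in the picture the gap between the pads looks wider than the reading. I'll measure again and close with the command at 0.

```bash
python3 - <<'E'
from h import *
P,im=cloud('wrist')
blobs(P,im,36,44,(380,520,-150,0),100)
# finger pixels: near points in tool terms
s=read_state();R=Ro.from_euler('xyz',s['tool_rot']).as_matrix()
T=(P-s['eef_pos'])@R
m=(T[...,2]>-30)&(T[...,2]<15)&(abs(T[...,1])<60)&(abs(T[...,0])<20)
for sg in (-1,1):
    q=T[m&(sg*T[...,1]>0)];print(len(q),np.percentile(q[:,1],[0,5,50,95,100]).round(1),'zmax',q[:,2].max().round(1))
E
python3 plan.py 457.9 -81 108 63.6 1
```

```text
px [254. 187.] n 2289 z50,90,max [39.8 41.7 43.6] rect c,l,w,ang [457.9 -80.8] 42.0 41.2 -26.2
at [456.7 -80.9 107.9] yaw 63.7 rows 1 row [ 0.41  1.17 -0.07] [-0.0001 -0.0004  0.0011] |d| 1.2Traceback (most recent call last):
  File "<stdin>", line 9, in <module>
    return _quantile_unchecked(
        a, q, axis, out, overwrite_input, method, keepdims, weights)
    return _ureduce(a,
                    func=_quantile_ureduce_func,
    ...<5 lines>...
                    overwrite_input=overwrite_input,
                    method=method)
    r = func(a, **kwargs)
    result = _quantile(arr,
                       quantiles=q,
    ...<2 lines>...
                       out=out,
                       weights=wgt)
    slices_having_nans = np.isnan(arr[-1, ...])
                                  ~~~^^^^^^^^^
IndexError: index -1 is out of bounds for axis 0 with size 0
```

```bash
python3 -m creep '[[0.4,0.6,0,0,0,0,85],[0,0,0,0,0,0,85],[0,0,0,0,0,0,85],[0,0,30,0,0,0,85],[0,0,30,0,0,0,85],[0,0,20,0,0,0,85],[0,0,10,0,0,0,85],[0,0,0,0,0,0,85]]'
python3 -m creep '[[0,0,0,0,0,0,0],[0,0,0,0,0,0,0],[0,0,0,0,0,0,0],[0,0,0,0,0,0,0]]'
python3 -m creep '[[0,0,0,0,0,0,0],[0,0,0,0,0,0,0],[0,0,0,0,0,0,0],[0,0,0,0,0,0,0]]'
python3 -m creep '[[0,0,0,0,0,0,0],[0,0,0,0,0,0,0],[0,0,0,0,0,0,0],[0,0,0,0,0,0,0]]'
```

```text
clock: 6.05
eef_pos: [456.6, -81.2, 16.6]
tool_rot: [-3.139, 0.001, 1.11]
force: [-0.2, -0.4, 0.3]
width: 84.7
gripper_force: 0.0
clock: 6.45
eef_pos: [458.0, -81.1, 18.4]
tool_rot: [3.14, -0.0, 1.111]
force: [0.9, 0.5, -0.8]
width: 27.8
gripper_force: 0.0
clock: 6.85
eef_pos: [457.5, -80.9, 18.0]
tool_rot: [-3.141, -0.0, 1.111]
force: [-1.6, 1.0, 5.6]
width: 1.1
gripper_force: 52.2
clock: 7.25
eef_pos: [457.5, -80.9, 18.0]
tool_rot: [-3.141, -0.0, 1.111]
force: [-1.1, 0.8, 6.0]
width: 1.1
gripper_force: 52.3
```

The fingers shut fully at z=18 and met nothing, and in the picture the tips look about 40 mm farther back than the stated TCP. I'll measure the fingers in tool axes with the wrist depth.

Run:
```python
from h import *
P,im=cloud('wrist');cv2.imwrite('pics/w2.png',im)
s=read_state();R=Ro.from_euler('xyz',s['tool_rot']).as_matrix()
T=(P-s['eef_pos'])@R
for v in range(180,380,12):
    print(v,[None if np.isnan(T[v,u,0]) else T[v,u].round(0).astype(int).tolist() for u in (225,240,248,254,260,268,283)])
```

```text
180 [[21, -19, 17], [21, -9, 18], [21, -4, 18], [21, 0, 17], [21, 4, 18], [21, 9, 17], [21, 19, 18]]
192 [[20, -17, -6], [20, -8, -5], [20, -3, -5], [20, 0, -5], [20, 4, -5], [20, 8, -4], [20, 17, -7]]
204 [[18, -15, -22], [18, -7, -21], [18, -3, -22], [18, 0, -21], [18, 3, -21], [18, 8, -21], [18, 16, -21]]
216 [[11, -16, -22], [12, -7, -22], [11, -3, -22], [11, 0, -21], [12, 3, -23], [11, 8, -21], [11, 16, -21]]
228 [[5, -16, -22], [5, -7, -23], [5, -3, -24], [5, 0, -23], [6, 3, -24], [5, 8, -24], [4, 16, -21]]
240 [[-3, -16, -21], [11, -6, -50], [11, -3, -50], [2, 0, -31], [11, 3, -49], [11, 6, -51], [-3, 16, -21]]
252 [[7, -13, -53], [11, -6, -61], [11, -2, -62], [2, 0, -44], [11, 3, -61], [11, 6, -61], [6, 13, -53]]
264 [[7, -12, -64], [10, -5, -70], [11, -2, -71], [-18, 0, -21], [11, 2, -71], [11, 6, -70], [12, 11, -73]]
276 [[12, -10, -81], [12, -5, -81], [6, -2, -72], [-51, 0, 18], [5, 2, -71], [11, 5, -80], [12, 10, -81]]
288 [[11, -10, -87], [12, -5, -88], [6, -2, -79], [-60, 0, 18], [1, 2, -72], [12, 5, -88], [11, 10, -87]]
300 [[17, -8, -102], [15, -4, -99], [1, -2, -80], [-70, 0, 18], [-3, 2, -74], [14, 4, -97], [16, 9, -100]]
312 [[17, -8, -106], [12, -4, -100], [-4, -2, -79], [-81, 0, 18], [-81, 5, 18], [10, 4, -98], [16, 8, -105]]
324 [[17, -7, -111], [8, -4, -101], [-92, -4, 18], [-91, 0, 17], [-92, 5, 18], [6, 4, -98], [16, 8, -110]]
336 [[17, -7, -115], [9, -4, -106], [-103, -5, 18], [-103, 0, 18], [-103, 5, 18], [10, 4, -107], [16, 7, -114]]
348 [[18, -6, -120], [10, -3, -112], [11, -1, -113], [10, 0, -111], [11, 2, -112], [10, 4, -112], [16, 7, -118]]
360 [[17, -6, -122], [11, -3, -117], [10, -1, -116], [11, 0, -116], [11, 2, -116], [11, 4, -116], [17, 7, -122]]
372 [[16, -6, -124], [9, -3, -118], [11, -1, -120], [11, 0, -119], [11, 2, -120], [10, 3, -119], [13, 7, -122]]
```

View pics/w2.png

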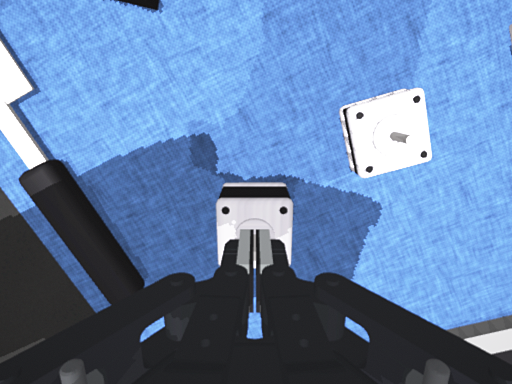

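The wrist picture shows the shut fingertips at about (255,230), around the motor's shaft, with the motor's cap below them. The real fingertips sit about 40 mm behind the TCP frame, so I'll pin that figure down.

Run:
```python
from h import *
P,im=cloud('wrist')
s=read_state();R=Ro.from_euler('xyz',s['tool_rot']).as_matrix()
T=(P-s['eef_pos'])@R
for v in range(226,246,1):
    print(v,[T[v,u].round(0).astype(int).tolist() for u in (242,247,254,262)],im[v,[242,247,254,262]].tolist())
```

```text
226 [[7, -6, -24], [7, -4, -25], [6, 0, -23], [6, 4, -23]] [[226, 219, 222], [226, 218, 222], [227, 218, 222], [227, 220, 222]]
227 [[6, -6, -24], [6, -4, -23], [6, 0, -23], [6, 4, -24]] [[228, 219, 223], [227, 219, 223], [227, 219, 222], [228, 220, 223]]
228 [[5, -6, -23], [5, -4, -24], [5, 0, -23], [6, 4, -24]] [[229, 221, 224], [229, 221, 224], [232, 224, 226], [230, 221, 224]]
229 [[11, -6, -38], [11, -3, -38], [4, 0, -23], [11, 4, -38]] [[174, 170, 169], [177, 172, 172], [229, 223, 225], [175, 170, 170]]
230 [[11, -6, -39], [11, -3, -40], [4, 0, -23], [11, 4, -39]] [[146, 144, 141], [147, 146, 142], [229, 220, 224], [147, 146, 142]]
231 [[11, -6, -40], [10, -3, -39], [4, 0, -24], [11, 4, -40]] [[151, 149, 145], [152, 149, 146], [232, 223, 227], [152, 150, 146]]
232 [[10, -6, -40], [11, -3, -41], [3, 0, -23], [11, 4, -41]] [[151, 149, 146], [154, 152, 148], [233, 224, 228], [152, 150, 147]]
233 [[11, -6, -43], [11, -3, -43], [3, 0, -25], [11, 4, -42]] [[152, 150, 147], [154, 152, 149], [234, 225, 229], [153, 151, 148]]
234 [[11, -6, -44], [11, -3, -44], [2, 0, -24], [10, 4, -42]]
[... 810 characters left out ...]
 152, 148], [167, 167, 171], [153, 151, 148]]
241 [[11, -5, -51], [10, -3, -50], [2, 0, -32], [11, 4, -51]] [[153, 151, 148], [153, 151, 148], [168, 167, 171], [153, 151, 148]]
242 [[11, -5, -52], [11, -3, -52], [2, 0, -33], [10, 4, -51]] [[153, 151, 148], [155, 152, 149], [167, 167, 171], [154, 152, 148]]
243 [[11, -5, -53], [11, -3, -54], [2, 0, -35], [11, 4, -53]] [[153, 151, 148], [155, 152, 149], [168, 167, 171], [153, 150, 147]]
244 [[11, -5, -54], [11, -3, -54], [2, 0, -37], [11, 4, -55]] [[152, 150, 146], [154, 152, 149], [167, 168, 172], [153, 150, 147]]
245 [[11, -5, -56], [11, -3, -56], [2, 0, -37], [12, 4, -56]] [[153, 151, 148], [154, 152, 148], [167, 167, 170], [152, 150, 147]]
```

```bash
python3 -m creep '[[0,0,0,0,0,0,85],[0,0,0,0,0,0,85],[0,0,0,0,0,0,85],[0,0,0,0,0,0,85],[0,0,0,0,0,0,85],[0,0,0,0,0,0,85],[0,0,0,0,0,0,85]]'
python3 - <<'E'
from h import *
P,im=cloud('wrist')
s=read_state();R=Ro.from_euler('xyz',s['tool_rot']).as_matrix()
T=(P-s['eef_pos'])@R
m=(T[...,2]<-26)&(T[...,2]>-90)&(abs(T[...,0])<13)&(abs(T[...,1])>15)
for sg in (-1,1):
    q=T[m&(sg*T[...,1]>0)];i=np.argsort(q[:,2])[::-1][:200];print(len(q),q[i[::20]].round(0).astype(int).tolist())
blobs(P,im,36,44,(380,520,-150,0),100)
E
```

```text
clock: 8.05
eef_pos: [457.5, -81.1, 17.8]
tool_rot: [-3.141, 0.0, 1.111]
force: [1.2, -0.3, -0.2]
width: 85.0
gripper_force: 0.0
2892 [[3, -42, -46], [1, -42, -47], [9, -42, -48], [1, -42, -49], [-10, -42, -50], [2, -42, -50], [11, -45, -51], [-1, -42, -51], [-3, -42, -51], [-7, -42, -52]]
2903 [[-4, 43, -46], [9, 43, -47], [-8, 43, -48], [-10, 43, -49], [1, 43, -49], [-3, 43, -50], [2, 43, -50], [5, 43, -51], [8, 43, -51], [11, 49, -52]]
px [254. 231.] n 4975 z50,90,max [39.8 41.7 43.8] rect c,l,w,ang [457.8 -81. ] 42.2 42.0 63.7
```

The shut tips lie 38 mm behind the reported TCP, about 43 mm behind when open to 42, and about 50 mm behind when fully open. I'll allow for that by lowering the TCP to z = -28, which puts the real tips about 15 mm above the mat.

```bash
python3 -m creep '[[0,0,15,0,0,0,85],[0,0,15,0,0,0,85],[0,0,10,0,0,0,85],[0,0,6,0,0,0,85],[0,0,0,0,0,0,85]]'
python3 -m creep '[[0,0,0,0,0,0,0],[0,0,0,0,0,0,0],[0,0,0,0,0,0,0],[0,0,0,0,0,0,0],[0,0,0,0,0,0,0],[0,0,0,0,0,0,0],[0,0,0,0,0,0,0]]'
```

```text
clock: 8.6
eef_pos: [457.0, -81.1, -28.9]
tool_rot: [-3.14, 0.001, 1.11]
force: [-0.6, -0.1, 0.4]
width: 84.9
gripper_force: 0.0
clock: 9.3
eef_pos: [457.9, -81.1, -27.6]
tool_rot: [3.141, -0.001, 1.111]
force: [-1.5, -0.4, 6.0]
width: 41.6
gripper_force: 61.6
```

Gripped at 41.6 mm, which is right. Lifting.

```bash
python3 -m creep '[[0,0,-5,0,0,0,0],[0,0,-15,0,0,0,0],[0,0,-20,0,0,0,0],[0,0,-20,0,0,0,0],[0,0,0,0,0,0,0]]'
python3 plan.py 473.5 268.4 32 104.1 12
```

```text
clock: 9.8
eef_pos: [458.8, -81.4, 33.5]
tool_rot: [3.138, -0.001, 1.111]
force: [0.4, -0.0, -4.0]
width: 41.0
gripper_force: 61.3
at [458.8 -81.4  33.5] yaw 63.7 rows 12 row [29.65 -2.8   0.12] [ 0.0003  0.0001 -0.0588] |d| 29.8
```

```bash
python3 -m creep '[[29.7,-2.8,0,0,0,-0.0588,0],[29.7,-2.8,0,0,0,-0.0588,0],[29.7,-2.8,0,0,0,-0.0588,0],[29.7,-2.8,0,0,0,-0.0588,0],[29.7,-2.8,0,0,0,-0.0588,0],[29.7,-2.8,0,0,0,-0.0588,0],[29.7,-2.8,0,0,0,-0.0588,0],[29.7,-2.8,0,0,0,-0.0588,0],[29.7,-2.8,0,0,0,-0.0588,0],[29.7,-2.8,0,0,0,-0.0588,0],[29.7,-2.8,0,0,0,-0.0588,0],[29.7,-2.8,0,0,0,-0.0588,0]]'
python3 -m creep '[[0,0,0,0,0,0,0],[0,0,0,0,0,0,0]]'
python3 - <<'E'
from h import *
P,im=cloud('wrist'); cv2.imwrite('pics/w3.png',im)
print('motor');blobs(P,im,85,110,(380,560,200,340),100)
m=(P[...,2]>2)&(P[...,2]<15)&(P[...,1]>180)
n,l,st,ce=cv2.connectedComponentsWithStats(m.astype(np.uint8),connectivity=4);i=1+st[1:,4].argmax();print('tray',rect(P[l==i]))
E
python3 plan.py 473.5 268.4 32 104.1 1
```

```text
clock: 11.0
eef_pos: [471.6, 270.2, 30.5]
tool_rot: [-3.14, 0.0, 1.819]
force: [0.0, -0.1, -2.8]
width: 41.5
gripper_force: 61.1
clock: 11.2
eef_pos: [471.4, 269.6, 30.7]
tool_rot: [-3.14, 0.0, 1.818]
force: [-0.4, -0.6, -2.7]
width: 41.3
gripper_force: 61.1
motor
px [254. 272.] n 11610 z50,90,max [ 98.1 102.3 110. ] rect c,l,w,ang [471.4 269.8] 68.9 42.0 14.0
tray (array([543. , 285.5]), 221.6, 83.1, 14.1)
at [472.  268.4  30.9] yaw 104.0 rows 1 row [-0.32  1.42 -1.05] [-0.0013  0.0009 -0.001 ] |d| 1.8
```

View pics/w3.png

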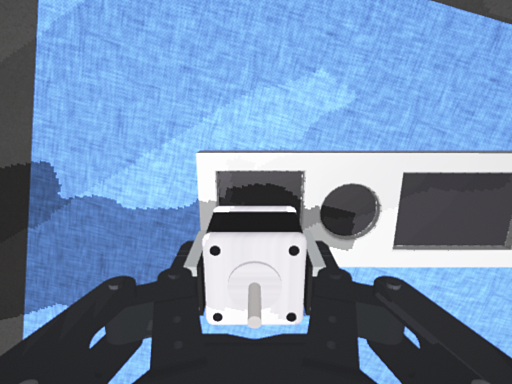

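The motor hangs straight at (255,275), over the square pocket that spans columns 217–304. The pocket's middle lies a few mm to the right, so I'll measure that.

Run:
```python
from h import *
a=np.radians(14.1);u=np.array([np.cos(a),np.sin(a)]);v=np.array([-u[1],u[0]]);c=np.array([545.8,286.5])
for cam in ('wrist','top'):
    P,im=cloud(cam)
    U=(P[...,:2]-c)@u;V=(P[...,:2]-c)@v
    print(cam,'z rim',np.nanmedian(P[...,2][(abs(U)<110)&(abs(V)>32)&(abs(V)<38)]))
    g=cv2.cvtColor(im,cv2.COLOR_BGR2GRAY).astype(int)
    rim=(P[...,2]>8.7)&(P[...,2]<16)&(abs(U)<125)&(abs(V)<50)&(g>110)
    for lo,hi in ((10,25),(-5,8),(-25,-10)):
        m=rim&(V>lo)&(V<hi); h,e=np.histogram(U[m],np.arange(-122,123,1.5 if cam=='wrist' else 3));occ=h>0
        d=np.flatnonzero(np.diff(occ.astype(int)));print(lo,hi,[round(float(e[i+1]),1) for i in d])
    m=rim&(U>-100)&(U<-50);print('V of rim beside square', *[np.percentile(V[m&(s*V>20)],[1,99]).round(1) for s in (-1,1) if (m&(s*V>20)).any()])
```

```text
wrist z rim 11.777069224446777
10 25 [-114.5, -101.0, -44.0, 22.0]
-5 8 [-114.5, -101.0, -44.0, -29.0, 7.0, 22.0]
-25 -10 [-114.5, -107.0, -44.0, 22.0, 104.5, 106.0]
V of rim beside square [28.9 40.9]
top z rim 309.28534687376475
10 25 [-116.0, -107.0, -41.0, -20.0, -14.0, 22.0, 103.0, 118.0]
-5 8 [-116.0, -113.0, -110.0, -104.0, -47.0, -32.0, 4.0, 22.0, 103.0, 118.0]
-25 -10 [-113.0, -104.0, -44.0, -38.0, -35.0, -29.0, -23.0, -20.0, -8.0, 19.0, 103.0, 118.0]
V of rim beside square [-40.3 -31.7]
```

```bash
python3 -m creep '[[-1.8,3.6,0,0,0,0,0],[0,0,20,0,0,0,0],[0,0,15,0,0,0,0],[0,0,9,0,0,0,0],[0,0,5,0,0,0,0],[0,0,0,0,0,0,0],[0,0,0,0,0,0,0]]'
python3 -m creep '[[0,0,1,0,0,0,0],[0,0,1,0,0,0,0],[0,0,1,0,0,0,0],[0,0,0,0,0,0,0]]'
```

```text
clock: 12.05
eef_pos: [477.0, 268.3, -16.8]
tool_rot: [3.141, -0.0, 1.816]
force: [0.4, -0.3, -3.6]
width: 41.0
gripper_force: 61.2
clock: 12.45
eef_pos: [476.4, 268.4, -20.2]
tool_rot: [3.142, -0.0, 1.817]
force: [-0.3, 0.3, -2.3]
width: 41.2
gripper_force: 61.2
```

```bash
python3 -m creep '[[0,0,1,0,0,0,0],[0,0,0.5,0,0,0,0],[0,0,0,0,0,0,0]]'
python3 -m creep '[[0,0,0.5,0,0,0,0],[0,0,0.5,0,0,0,0],[0,0,0,0,0,0,0]]'
python3 -m creep '[[0,0,0.5,0,0,0,0],[0,0,0,0,0,0,0]]'
```

```text
clock: 12.75
eef_pos: [476.3, 268.3, -21.8]
tool_rot: [-3.141, 0.0, 1.816]
force: [-0.1, -0.2, -2.8]
width: 41.2
gripper_force: 61.2
clock: 13.05
eef_pos: [476.5, 268.4, -22.6]
tool_rot: [3.142, -0.0, 1.816]
force: [-0.2, -0.3, -0.6]
width: 41.3
gripper_force: 61.4
clock: 13.25
eef_pos: [476.5, 268.4, -22.6]
tool_rot: [3.141, -0.0, 1.816]
force: [-2.2, -0.7, 5.0]
width: 41.1
gripper_force: 62.2
```

Contact at TCP z = -22.6, which matches the pocket floor. Releasing and rising.

```bash
python3 -m creep '[[0,0,0,0,0,0,60],[0,0,0,0,0,0,60],[0,0,0,0,0,0,60],[0,0,0,0,0,0,60],[0,0,-10,0,0,0,60],[0,0,-30,0,0,0,60],[0,0,-40,0,0,0,60],[0,0,-30,0,0,0,60],[0,0,0,0,0,0,60]]'
python3 - <<'E'
from h import *
P,im=cloud('wrist')
blobs(P,im,42,48,(420,530,220,320),100)
E
python3 plan.py 564.5 69 30 160 12
```

```text
clock: 14.15
eef_pos: [479.4, 269.5, 91.3]
tool_rot: [3.134, -0.002, 1.816]
force: [0.9, -0.1, -0.0]
width: 60.1
gripper_force: 0.0
px [250. 196.] n 2624 z50,90,max [44.8 46.7 48. ] rect c,l,w,ang [476.6 268.4] 41.7 41.3 14.0
at [477.9 269.2  89.3] yaw 104.1 rows 12 row [-18.15  -5.33   4.92] [ 0.0004  0.0001 -0.0813] |d| 19.5
```

The tall motor stands at height 45, so it is on the floor. Next, the coupling.

```bash
python3 -m creep '[[-18.2,-5.3,4.9,0,0,-0.0813,60],[-18.2,-5.3,4.9,0,0,-0.0813,60],[-18.2,-5.3,4.9,0,0,-0.0813,60],[-18.2,-5.3,4.9,0,0,-0.0813,60],[-18.2,-5.3,4.9,0,0,-0.0813,60],[-18.2,-5.3,4.9,0,0,-0.0813,60],[-18.2,-5.3,4.9,0,0,-0.0813,60],[-18.2,-5.3,4.9,0,0,-0.0813,60],[-18.2,-5.3,4.9,0,0,-0.0813,60],[-18.2,-5.3,4.9,0,0,-0.0813,60],[-18.2,-5.3,4.9,0,0,-0.0813,60],[-18.2,-5.3,4.9,0,0,-0.0813,60]]'
python3 -m creep '[[0,0,0,0,0,0,60],[0,0,0,0,0,0,60]]'
python3 - <<'E'
from h import *
P,im=cloud('wrist')
blobs(P,im,27,33,(530,600,30,110),60)
blobs(P,im,16,24,(600,720,30,130),60)
E
python3 plan.py 564.5 69 30 160 1
```

```text
clock: 15.4
eef_pos: [562.7, 66.9, 26.8]
tool_rot: [-3.141, -0.002, 2.795]
force: [0.8, 0.1, -0.7]
width: 59.6
gripper_force: 0.0
clock: 15.6
eef_pos: [562.2, 67.8, 27.2]
tool_rot: [-3.141, -0.002, 2.79]
force: [-0.7, -0.4, 0.4]
width: 59.6
gripper_force: 0.0
px [258. 224.] n 1195 z50,90,max [29.8 30.6 32.1] rect c,l,w,ang [564.6  69.1] 24.7 24.4 -38.8
px [302. 324.] n 889 z50,90,max [20.8 22.2 23.1] rect c,l,w,ang [656.2  70.9] 29.5 24.8 25.9
at [561.9  68.6  27.5] yaw 159.9 rows 1 row [-2.26  1.24 -2.54] [-0.0002 -0.0024 -0.0015] |d| 3.6
```

```bash
python3 -m creep '[[-2.1,1.2,0,0,0,0,60],[0,0,20,0,0,0,60],[0,0,20,0,0,0,60],[0,0,10,0,0,0,60],[0,0,4,0,0,0,60],[0,0,0,0,0,0,60],[0,0,0,0,0,0,0],[0,0,0,0,0,0,0],[0,0,0,0,0,0,0],[0,0,0,0,0,0,0],[0,0,0,0,0,0,0],[0,0,0,0,0,0,0]]'
python3 -m creep '[[0,0,0,0,0,0,0],[0,0,-5,0,0,0,0],[0,0,-15,0,0,0,0],[0,0,-30,0,0,0,0],[0,0,-40,0,0,0,0],[0,0,0,0,0,0,0],[0,0,0,0,0,0,0]]'
python3 plan.py 534.9 283.8 62 160 5
```

```text
clock: 16.85
eef_pos: [566.5, 68.3, -25.0]
tool_rot: [3.141, 0.001, 2.792]
force: [-0.9, 1.0, 6.5]
width: 23.2
gripper_force: 58.8
clock: 17.55
eef_pos: [566.7, 68.4, 65.8]
tool_rot: [3.14, 0.003, 2.792]
force: [-0.1, -0.5, -1.5]
width: 23.0
gripper_force: 58.8
at [566.7  68.4  65.8] yaw 160.0 rows 5 row [20.74 38.3   0.75] [ 0.0003  0.0005 -0.0001] |d| 43.6
```

```bash
python3 -m creep '[[20.3,38.3,0,0,0,0,0],[20.3,38.3,0,0,0,0,0],[20.3,38.3,0,0,0,0,0],[20.3,38.3,0,0,0,0,0],[20.3,38.3,0,0,0,0,0],[0,0,0,0,0,0,0],[0,0,0,0,0,0,0]]'
python3 - <<'E'
from h import *
P,im=cloud('wrist')
cv2.imwrite('pics/w4.png',im)
blobs(P,im,100,125,(480,600,230,340),60)
E
python3 plan.py 536.8 283 -15 160 5
```

```text
clock: 18.25
eef_pos: [534.4, 284.0, 62.8]
tool_rot: [-3.14, -0.002, 2.795]
force: [-0.8, -1.3, -0.8]
width: 23.1
gripper_force: 58.9
px [255. 253.] n 4351 z50,90,max [117.2 120.1 125. ] rect c,l,w,ang [532.9 284.3] 50.4 26.2 69.3
at [535.2 282.   63. ] yaw 160.0 rows 5 row [-0.24  0.33 15.59] [-0.0005 -0.0002 -0.    ] |d| 15.6
```

View pics/w4.png

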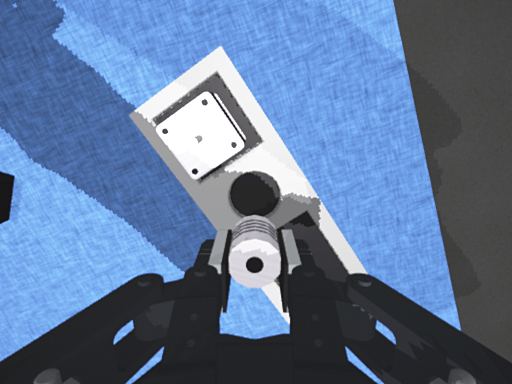

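The coupling is held upright at (255,260), just short of the round pocket at (254,193) as seen in perspective, and the tall motor is seated at (203,135). Lowering.

```bash
python3 -m creep '[[-1.8,0.6,0,0,0,0,0],[0,0,25,0,0,0,0],[0,0,25,0,0,0,0],[0,0,18,0,0,0,0],[0,0,8,0,0,0,0],[0,0,0,0,0,0,0],[0,0,0,0,0,0,0]]'
python3 -m creep '[[0,0,1,0,0,0,0],[0,0,1,0,0,0,0],[0,0,0,0,0,0,0]]'
python3 -m creep '[[0,0,0.7,0,0,0,0],[0,0,0,0,0,0,0]]'
python3 -m creep '[[0,0,0.7,0,0,0,0],[0,0,0,0,0,0,0]]'
```

```text
clock: 19.0
eef_pos: [538.8, 282.3, -11.4]
tool_rot: [3.141, 0.001, 2.791]
force: [-0.0, 0.3, -0.3]
width: 22.9
gripper_force: 58.9
clock: 19.3
eef_pos: [538.2, 283.0, -13.5]
tool_rot: [3.141, 0.0, 2.792]
force: [0.3, 0.1, -0.8]
width: 22.8
gripper_force: 58.9
clock: 19.5
eef_pos: [538.0, 282.9, -14.6]
tool_rot: [3.141, 0.0, 2.792]
force: [-0.2, 0.1, 0.2]
width: 22.9
gripper_force: 58.9
clock: 19.7
eef_pos: [537.9, 282.8, -15.5]
tool_rot: [-3.142, -0.0, 2.792]
force: [0.6, 0.4, -0.3]
width: 23.1
gripper_force: 58.9
```

```bash
python3 -m creep '[[0,0,1,0,0,0,0],[0,0,1,0,0,0,0],[0,0,0.8,0,0,0,0],[0,0,0,0,0,0,0]]'
python3 -m creep '[[0,0,0.8,0,0,0,0],[0,0,0,0,0,0,0]]'
python3 -m creep '[[0,0,0.6,0,0,0,0],[0,0,0,0,0,0,0]]'
python3 -m creep '[[0,0,0.6,0,0,0,0],[0,0,0,0,0,0,0]]'
```

```text
clock: 20.1
eef_pos: [537.8, 282.7, -18.4]
tool_rot: [-3.141, -0.0, 2.792]
force: [-0.7, 0.0, -1.0]
width: 22.7
gripper_force: 58.9
clock: 20.3
eef_pos: [537.9, 282.8, -19.1]
tool_rot: [-3.142, -0.0, 2.792]
force: [-0.4, 0.7, -1.0]
width: 23.0
gripper_force: 58.9
clock: 20.5
eef_pos: [537.9, 282.8, -19.7]
tool_rot: [-3.142, -0.0, 2.792]
force: [-0.5, -0.5, -0.5]
width: 22.8
gripper_force: 58.9
clock: 20.7
eef_pos: [538.0, 282.8, -20.0]
tool_rot: [3.141, 0.0, 2.792]
force: [-0.6, 0.5, 1.7]
width: 22.9
gripper_force: 59.1
```

```bash
python3 -m creep '[[0,0,0.3,0,0,0,0],[0,0,0,0,0,0,50],[0,0,0,0,0,0,50],[0,0,0,0,0,0,50],[0,0,0,0,0,0,50],[0,0,-10,0,0,0,50],[0,0,-30,0,0,0,50],[0,0,-40,0,0,0,70],[0,0,0,0,0,0,85],[0,0,0,0,0,0,85]]'
python3 - <<'E'
from h import *
P,im=cloud('wrist')
blobs(P,im,31,39,(500,570,250,310),60)
E
python3 plan.py 669.2 -66 40 176.2 12
```

```text
clock: 21.7
eef_pos: [538.8, 283.3, 61.2]
tool_rot: [3.139, 0.002, 2.792]
force: [0.6, -1.0, -0.5]
width: 85.1
gripper_force: 0.0
px [253. 202.] n 949 z50,90,max [34.7 35.6 36.7] rect c,l,w,ang [536.1 283.1] 24.3 24.1 -21.6
at [537.8 282.9  60. ] yaw 160.0 rows 12 row [-17.08 -26.08   1.66] [ 0.      0.     -0.0236] |d| 31.2
```

The coupling's top is at 35, so it is on the floor. Next is the plain bearing block at top pixel (286,182), not the orange ones.

```bash
python3 -m creep '[[-17.1,-26.1,1.6,0,0,-0.0236,85],[-17.1,-26.1,1.6,0,0,-0.0236,85],[-17.1,-26.1,1.6,0,0,-0.0236,85],[-17.1,-26.1,1.6,0,0,-0.0236,85],[-17.1,-26.1,1.6,0,0,-0.0236,85],[-17.1,-26.1,1.6,0,0,-0.0236,85],[-17.1,-26.1,1.6,0,0,-0.0236,85],[-17.1,-26.1,1.6,0,0,-0.0236,85],[-17.1,-26.1,1.6,0,0,-0.0236,85],[-17.1,-26.1,1.6,0,0,-0.0236,85],[-17.1,-26.1,1.6,0,0,-0.0236,85],[-17.1,-26.1,1.6,0,0,-0.0236,85]]'
python3 -m creep '[[0,0,0,0,0,0,85],[0,0,0,0,0,0,85]]'
python3 - <<'E'
from h import *
P,im=cloud('wrist');cv2.imwrite('pics/w5.png',im)
blobs(P,im,22,30,(610,720,-120,-20),100)
E
python3 plan.py 669.2 -66 40 176.2 1
```

```text
clock: 22.95
eef_pos: [668.5, -67.5, 38.6]
tool_rot: [3.141, -0.003, 3.076]
force: [0.8, 0.3, 0.1]
width: 85.3
gripper_force: 0.0
clock: 23.15
eef_pos: [668.2, -67.1, 38.7]
tool_rot: [3.141, -0.003, 3.073]
force: [0.4, 1.2, -0.1]
width: 84.7
gripper_force: 0.0
px [256. 211.] n 5848 z50,90,max [25.8 26.6 28.4] rect c,l,w,ang [669.1 -66.2] 68.9 40.1 -4.0
at [668.1 -65.4  39. ] yaw 176.2 rows 1 row [-1.1  -0.55 -1.04] [ 0.0012 -0.003  -0.0001] |d| 1.6
```

View pics/w5.png

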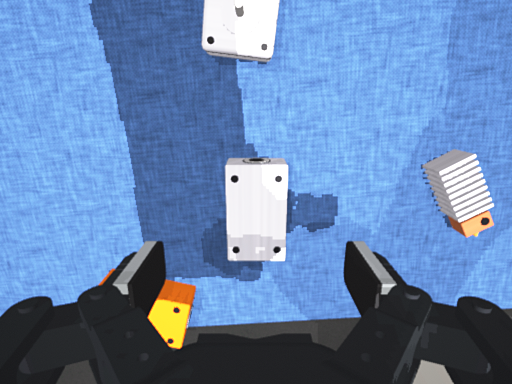

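The plain silver block sits at (257,210), centred between the fingers. The orange one is at the lower left, clear of the fingers. Descending and gripping across y.

```bash
python3 -m creep '[[-0.9,0,20,0,-0.002,0,85],[0,0,25,0,0,0,85],[0,0,15,0,0,0,85],[0,0,7,0,0,0,85],[0,0,3,0,0,0,85],[0,0,0,0,0,0,0],[0,0,0,0,0,0,0],[0,0,0,0,0,0,0],[0,0,0,0,0,0,0],[0,0,0,0,0,0,0],[0,0,0,0,0,0,0],[0,0,0,0,0,0,0]]'
python3 -m creep '[[0,0,-5,0,0,0,0],[0,0,-15,0,0,0,0],[0,0,-30,0,0,0,0],[0,0,-30,0,0,0,0],[0,0,0,0,0,0,0],[0,0,0,0,0,0,0]]'
python3 plan.py 607.2 301.9 50 194.1 12
```

```text
clock: 24.4
eef_pos: [671.5, -66.6, -28.5]
tool_rot: [3.142, 0.004, 3.075]
force: [-0.3, -0.5, 5.7]
width: 38.5
gripper_force: 63.0
clock: 25.0
eef_pos: [670.7, -66.5, 51.5]
tool_rot: [3.142, 0.003, 3.075]
force: [-1.0, 0.9, -2.3]
width: 38.6
gripper_force: 62.3
at [670.7 -66.5  51.5] yaw 176.2 rows 12 row [ 2.93 31.14  0.11] [-0.      0.0003 -0.026 ] |d| 31.3
```

```bash
python3 -m creep '[[2.9,31.1,0,0,0,-0.026,0],[2.9,31.1,0,0,0,-0.026,0],[2.9,31.1,0,0,0,-0.026,0],[2.9,31.1,0,0,0,-0.026,0],[2.9,31.1,0,0,0,-0.026,0],[2.9,31.1,0,0,0,-0.026,0],[2.9,31.1,0,0,0,-0.026,0],[2.9,31.1,0,0,0,-0.026,0],[2.9,31.1,0,0,0,-0.026,0],[2.9,31.1,0,0,0,-0.026,0],[2.9,31.1,0,0,0,-0.026,0],[2.9,31.1,0,0,0,-0.026,0]]'
python3 -m creep '[[0,0,0,0,0,0,0],[0,0,0,0,0,0,0]]'
python3 - <<'E'
from h import *
P,im=cloud('wrist');cv2.imwrite('pics/w6.png',im)
blobs(P,im,100,112,(540,680,230,360),100)
E
python3 plan.py 607.2 301.9 -18 194.1 1
```

```text
clock: 26.2
eef_pos: [605.6, 302.0, 48.4]
tool_rot: [-3.14, -0.001, -2.895]
force: [-0.3, -0.0, -1.9]
width: 38.4
gripper_force: 62.2
clock: 26.4
eef_pos: [605.6, 302.0, 48.6]
tool_rot: [-3.14, -0.001, -2.894]
force: [-0.3, -0.6, -1.7]
width: 39.0
gripper_force: 62.2
px [255. 256.] n 13047 z50,90,max [102.9 103.9 112. ] rect c,l,w,ang [603.9 301.3] 68.6 66.2 13.9
at [606.6 300.2  48.9] yaw -165.9 rows 1 row [-1.07  1.69 66.87] [-0.0023 -0.0005 -0.0006] |d| 66.9
```

View pics/w6.png

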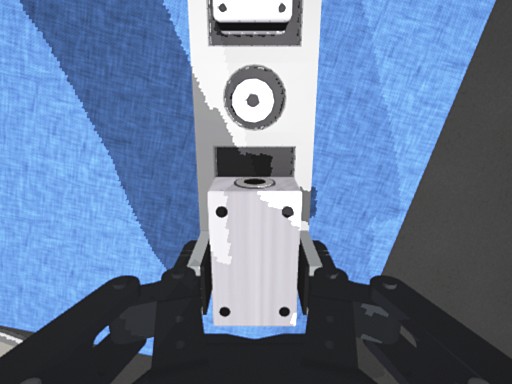

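The block is held square at (255,255), and the pocket's near edge spans columns 214–295, so it is centred sideways. It needs about 3.3 mm along the row. Lowering.

```bash
python3 -m creep '[[-3.3,0,0,0,0,0,0],[0,0,25,0,0,0,0],[0,0,20,0,0,0,0],[0,0,14,0,0,0,0],[0,0,6,0,0,0,0],[0,0,0,0,0,0,0],[0,0,0,0,0,0,0]]'
python3 -m creep '[[0,0,1,0,0,0,0],[0,0,1,0,0,0,0],[0,0,1,0,0,0,0],[0,0,1,0,0,0,0],[0,0,0,0,0,0,0]]'
python3 -m creep '[[0,0,0.7,0,0,0,0],[0,0,0,0,0,0,0]]'
python3 -m creep '[[0,0,0.7,0,0,0,0],[0,0,0,0,0,0,0]]'
```

```text
clock: 27.15
eef_pos: [611.4, 302.3, -14.2]
tool_rot: [-3.141, 0.003, -2.896]
force: [0.5, 0.2, -1.4]
width: 38.4
gripper_force: 62.2
clock: 27.65
eef_pos: [610.6, 302.3, -18.9]
tool_rot: [-3.141, 0.002, -2.896]
force: [0.2, 1.2, -1.6]
width: 38.8
gripper_force: 62.2
clock: 27.85
eef_pos: [610.6, 302.2, -19.7]
tool_rot: [-3.141, 0.002, -2.896]
force: [0.3, 0.0, -1.7]
width: 38.6
gripper_force: 62.2
clock: 28.05
eef_pos: [610.6, 302.2, -20.4]
tool_rot: [-3.141, 0.002, -2.896]
force: [0.2, -0.4, -2.0]
width: 38.6
gripper_force: 62.2
```

```bash
python3 -m creep '[[0,0,1,0,0,0,0],[0,0,1,0,0,0,0],[0,0,0,0,0,0,0]]'
python3 -m creep '[[0,0,0.6,0,0,0,0],[0,0,0,0,0,0,0]]'
python3 -m creep '[[0,0,0.6,0,0,0,0],[0,0,0,0,0,0,0]]'
python3 -m creep '[[0,0,0.6,0,0,0,0],[0,0,0,0,0,0,0]]'
```

```text
clock: 28.35
eef_pos: [610.5, 302.2, -22.5]
tool_rot: [-3.141, 0.002, -2.896]
force: [0.7, -0.2, -1.7]
width: 38.4
gripper_force: 62.2
clock: 28.55
eef_pos: [610.6, 302.3, -23.0]
tool_rot: [-3.141, 0.002, -2.896]
force: [0.7, -0.7, -2.2]
width: 38.9
gripper_force: 62.2
clock: 28.75
eef_pos: [610.8, 302.3, -23.4]
tool_rot: [-3.141, 0.002, -2.896]
force: [-0.5, 0.8, -1.6]
width: 39.1
gripper_force: 62.2
clock: 28.95
eef_pos: [610.7, 302.3, -23.5]
tool_rot: [-3.141, 0.002, -2.896]
force: [-1.1, -1.5, 4.1]
width: 38.8
gripper_force: 62.8
```

```bash
python3 -m creep '[[0,0,0.3,0,0,0,0],[0,0,0,0,0,0,60],[0,0,0,0,0,0,60],[0,0,0,0,0,0,60],[0,0,0,0,0,0,60],[0,0,-10,0,0,0,60],[0,0,-30,0,0,0,60],[0,0,-40,0,0,0,70],[0,0,0,0,0,0,85],[0,0,0,0,0,0,85]]'
python3 - <<'E'
from h import *
P,im=cloud('wrist')
blobs(P,im,27,34,(540,690,230,360),100)
E
python3 plan.py 549.8 -67.3 50 79.7 16
```

```text
clock: 29.95
eef_pos: [611.6, 302.7, 57.6]
tool_rot: [3.141, 0.005, -2.896]
force: [-0.1, -0.2, -1.1]
width: 85.0
gripper_force: 0.0
px [254. 199.] n 5229 z50,90,max [30.8 31.6 32.9] rect c,l,w,ang [608.5 301.6] 68.1 40.1 14.0
at [610.4 302.2  56. ] yaw -165.9 rows 16 row [-13.98 -24.     0.39] [1.000e-04 1.000e-04 1.248e-01] |d| 27.8
```

The block's top is at 31, so it is seated. Next is the flat motor.

```bash
python3 -m creep '[[-14,-24,0.4,0,0,0.1248,85],[-14,-24,0.4,0,0,0.1248,85],[-14,-24,0.4,0,0,0.1248,85],[-14,-24,0.4,0,0,0.1248,85],[-14,-24,0.4,0,0,0.1248,85],[-14,-24,0.4,0,0,0.1248,85],[-14,-24,0.4,0,0,0.1248,85],[-14,-24,0.4,0,0,0.1248,85]]'
python3 -m creep '[[-14,-24,0.4,0,0,0.1248,85],[-14,-24,0.4,0,0,0.1248,85],[-14,-24,0.4,0,0,0.1248,85],[-14,-24,0.4,0,0,0.1248,85],[-14,-24,0.4,0,0,0.1248,85],[-14,-24,0.4,0,0,0.1248,85],[-14,-24,0.4,0,0,0.1248,85],[-14,-24,0.4,0,0,0.1248,85],[0,0,0,0,0,0,85],[0,0,0,0,0,0,85]]'
python3 - <<'E'
from h import *
P,im=cloud('wrist')
blobs(P,im,19,27,(510,600,-120,-20),100)
E
python3 plan.py 549.8 -67.3 -30 79.7 1
```

```text
clock: 30.8
eef_pos: [680.2, 99.5, 50.9]
tool_rot: [-3.141, 0.0, 2.383]
force: [0.6, 0.1, 0.7]
width: 84.9
gripper_force: 0.0
clock: 31.8
eef_pos: [549.3, -67.4, 48.4]
tool_rot: [3.141, 0.0, 1.391]
force: [0.1, 1.0, 0.4]
width: 84.8
gripper_force: 0.0
px [255. 203.] n 3223 z50,90,max [22.8 24.7 26.8] rect c,l,w,ang [549.8 -66.9] 42.0 41.7 -10.5
at [550.3 -66.8  48.5] yaw 79.8 rows 1 row [-0.66 -0.51 78.55] [ 0.0014 -0.0004  0.001 ] |d| 78.6
```

```bash
python3 -m creep '[[0,0,30,0,0,0,85],[0,0,25,0,0,0,85],[0,0,15,0,0,0,85],[0,0,8,0,0,0,85],[0,0,3,0,0,0,85],[0,0,0,0,0,0,0],[0,0,0,0,0,0,0],[0,0,0,0,0,0,0],[0,0,0,0,0,0,0],[0,0,0,0,0,0,0],[0,0,0,0,0,0,0],[0,0,0,0,0,0,0]]'
python3 -m creep '[[0,0,-5,0,0,0,0],[0,0,-15,0,0,0,0],[0,0,-30,0,0,0,0],[0,0,-30,0,0,0,0],[0,0,0,0,0,0,0],[0,0,0,0,0,0,0]]'
python3 plan.py 467.4 -259.3 48 79.6 6
```

```text
clock: 33.05
eef_pos: [550.9, -67.4, -30.8]
tool_rot: [3.138, -0.001, 1.39]
force: [-0.8, 0.2, 6.3]
width: 40.5
gripper_force: 61.8
clock: 33.65
eef_pos: [550.5, -67.1, 49.3]
tool_rot: [3.138, -0.001, 1.391]
force: [-0.0, -0.5, -3.6]
width: 40.8
gripper_force: 61.1
at [550.5 -67.1  49.3] yaw 79.7 rows 6 row [-34.01  -7.87   0.18] [ 0.0006 -0.0001  0.0002] |d| 34.9
```

```bash
python3 -m creep '[[-34,-7.9,0,0,0,0,0],[-34,-7.9,0,0,0,0,0],[-34,-7.9,0,0,0,0,0],[-34,-7.9,0,0,0,0,0],[-34,-7.9,0,0,0,0,0],[-34,-7.9,0,0,0,0,0],[0,0,0,0,0,0,0],[0,0,0,0,0,0,0]]'
python3 - <<'E'
from h import *
a=np.radians(-10.4);u=np.array([np.cos(a),np.sin(a)]);v=np.array([-u[1],u[0]]);c=np.array([511.9,-268.4])
P,im=cloud('wrist');cv2.imwrite('pics/w7.png',im)
blobs(P,im,95,108,(400,540,-320,-200),100)
U=(P[...,:2]-c)@u;V=(P[...,:2]-c)@v
g=cv2.cvtColor(im,cv2.COLOR_BGR2GRAY).astype(int)
rim=(P[...,2]>8.7)&(P[...,2]<16)&(abs(U)<95)&(abs(V)<50)&(g>70)
for lo,hi in ((10,25),(-5,8),(-25,-10)):
    m=rim&(V>lo)&(V<hi);h,e=np.histogram(U[m],np.arange(-95,96,1.5));d=np.flatnonzero(np.diff((h>0).astype(int)));print(lo,hi,[round(float(e[i+1]),1) for i in d])
m=rim&(U>15)&(U<60)
for s in (-1,1): print('V rim by hot end pocket',np.percentile(V[m&(s*V>15)],[1,99]).round(1) if (m&(s*V>15)).any() else None)
E
python3 plan.py 467.4 -259.3 -15 79.6 1
```

```text
clock: 34.45
eef_pos: [465.4, -259.9, 47.2]
tool_rot: [-3.141, -0.001, 1.388]
force: [-0.6, 0.3, -0.7]
width: 40.6
gripper_force: 61.0
px [254. 258.] n 8281 z50,90,max [100.8 103.2 108. ] rect c,l,w,ang [ 465.7 -259.6] 68.3 42.1 -10.5
10 25 [-87.5, -74.0, -17.0, 91.0]
-5 8 [-87.5, -74.0, -17.0, -3.5, 76.0, 91.0]
-25 -10 [-87.5, -78.5, -15.5, 91.0]
V rim by hot end pocket [-39.9 -19.8]
V rim by hot end pocket [22. 42.]
at [ 466.1 -258.6   47.2] yaw 79.6 rows 1 row [-0.57  1.36 62.17] [ 0.0001 -0.0017  0.0008] |d| 62.2
```

View pics/w7.png

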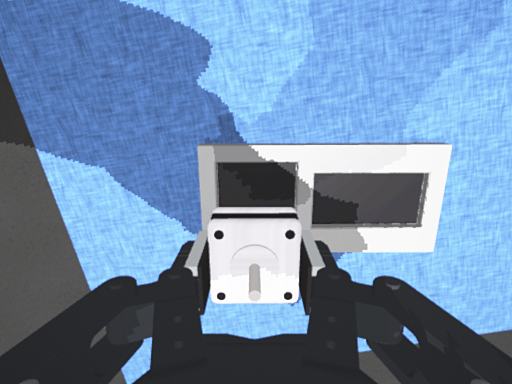

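The flat motor hangs at (255,260), and the square pocket spans columns 217–297 beyond it. It needs a shift of about 2 mm, then lowering.

```bash
python3 -m creep '[[0.8,1.7,0,0,0,0,0],[0,0,30,0,0,0,0],[0,0,20,0,0,0,0],[0,0,12,0,0,0,0],[0,0,5,0,0,0,0],[0,0,2,0,0,0,0],[0,0,0,0,0,0,0],[0,0,0,0,0,0,0]]'
python3 -m creep '[[0,0,1,0,0,0,0],[0,0,1,0,0,0,0],[0,0,0,0,0,0,0]]'
python3 -m creep '[[0,0,0.7,0,0,0,0],[0,0,0,0,0,0,0]]'
python3 -m creep '[[0,0,0.7,0,0,0,0],[0,0,0,0,0,0,0]]'
```

```text
clock: 35.3
eef_pos: [469.3, -259.3, -20.3]
tool_rot: [3.138, 0.0, 1.391]
force: [0.1, 0.8, -2.7]
width: 40.6
gripper_force: 61.0
clock: 35.6
eef_pos: [468.8, -259.0, -22.8]
tool_rot: [3.139, -0.0, 1.39]
force: [-0.8, -0.4, -1.1]
width: 40.7
gripper_force: 61.0
clock: 35.8
eef_pos: [468.7, -259.0, -23.8]
tool_rot: [3.14, -0.0, 1.39]
force: [0.6, -0.2, -1.6]
width: 40.6
gripper_force: 61.0
clock: 36.0
eef_pos: [468.7, -259.0, -24.5]
tool_rot: [3.14, -0.0, 1.39]
force: [-0.7, -0.2, -1.8]
width: 40.9
gripper_force: 61.0
```

```bash
python3 -m creep '[[0,0,0.6,0,0,0,0],[0,0,0,0,0,0,0]]'
python3 -m creep '[[0,0,0.6,0,0,0,0],[0,0,0,0,0,0,0]]'
python3 -m creep '[[0,0,0.4,0,0,0,0],[0,0,0,0,0,0,0]]'
```

```text
clock: 36.2
eef_pos: [468.7, -259.0, -25.1]
tool_rot: [3.14, -0.0, 1.39]
force: [-0.6, 0.2, -1.3]
width: 40.8
gripper_force: 61.0
clock: 36.4
eef_pos: [468.7, -259.0, -25.7]
tool_rot: [3.14, -0.0, 1.39]
force: [0.3, 0.2, -2.2]
width: 41.0
gripper_force: 61.0
clock: 36.6
eef_pos: [468.7, -259.1, -25.8]
tool_rot: [3.14, -0.0, 1.39]
force: [-1.1, 0.7, 1.8]
width: 41.0
gripper_force: 61.5
```

```bash
python3 -m creep '[[0,0,0.2,0,0,0,0],[0,0,0,0,0,0,60],[0,0,0,0,0,0,60],[0,0,0,0,0,0,60],[0,0,0,0,0,0,60],[0,0,-10,0,0,0,60],[0,0,-30,0,0,0,60],[0,0,-40,0,0,0,60],[0,0,0,0,0,0,60],[0,0,0,0,0,0,60]]'
python3 - <<'E'
from h import *
P,im=cloud('wrist')
blobs(P,im,24,32,(400,540,-320,-200),100)
E
python3 plan.py 662 73.2 55 24.5 12
```

```text
clock: 37.6
eef_pos: [471.2, -259.6, 55.8]
tool_rot: [3.134, 0.001, 1.391]
force: [0.0, 0.4, -0.6]
width: 60.1
gripper_force: 0.0
px [250. 202.] n 3136 z50,90,max [27.8 29.8 31.9] rect c,l,w,ang [ 469.  -258.3] 42.1 41.2 -9.9
at [ 470.  -259.    54.6] yaw 79.7 rows 12 row [ 3.308e+01 -3.220e+00 -2.000e-02] [ 0.0004 -0.0002  0.0803] |d| 33.2
```

The flat motor's top is at 28, so it is seated. Last is the hot end.

```bash
python3 -m creep '[[33.1,-3.2,0,0,0,0.0803,60],[33.1,-3.2,0,0,0,0.0803,60],[33.1,-3.2,0,0,0,0.0803,60],[33.1,-3.2,0,0,0,0.0803,60],[33.1,-3.2,0,0,0,0.0803,60],[33.1,-3.2,0,0,0,0.0803,60],[33.1,-3.2,0,0,0,0.0803,60],[33.1,-3.2,0,0,0,0.0803,60],[33.1,-3.2,0,0,0,0.0803,60],[33.1,-3.2,0,0,0,0.0803,60],[33.1,-3.2,0,0,0,0.0803,60],[33.1,-3.2,0,0,0,0.0803,60]]'
python3 -m creep '[[0,0,0,0,0,0,60],[0,0,0,0,0,0,60]]'
python3 - <<'E'
from h import *
P,im=cloud('wrist');cv2.imwrite('pics/w8.png',im)
print('all');blobs(P,im,8,26,(610,730,30,130),100)
g=(im.max(2).astype(int)-im.min(2))<45
Q=P.copy();Q[~g]=np.nan
print('grey top');blobs(Q,im,19,26,(610,730,30,130),60)
E
python3 plan.py 662 73.2 55 24.5 1
```

```text
clock: 38.85
eef_pos: [661.3, 75.1, 52.7]
tool_rot: [-3.141, -0.0, 0.425]
force: [1.2, -1.1, 0.3]
width: 59.9
gripper_force: 0.0
clock: 39.05
eef_pos: [660.5, 73.4, 52.5]
tool_rot: [3.141, 0.001, 0.429]
force: [-0.9, -1.0, -0.5]
width: 59.8
gripper_force: 0.0
all
px [255. 189.] n 2567 z50,90,max [19.5 22.1 23.7] rect c,l,w,ang [673.1  77.7] 64.1 24.0 25.2
grey top
px [256. 176.] n 137 z50,90,max [21.6 22.4 23.1] rect c,l,w,ang [679.5  80.7] 23.0 2.7 -65.0
px [256. 183.] n 132 z50,90,max [21.6 22.5 23.7] rect c,l,w,ang [675.6  78.8] 23.3 2.6 -64.4
px [256. 189.] n 141 z50,90,max [21.5 22.5 23.1] rect c,l,w,ang [671.3  76.9] 23.5 3.2 -64.8
px [256. 196.] n 135 z50,90,max [21.3 22.3 23.3] rect c,l,w,ang [666.8  74.8] 23.6 2.5 -66.3
px [255. 202.] n 142 z50,90,max [21.6 22.5 23.4] rect c,l,w,ang [662.3  72.7] 23.7 3.2 -63.5
px [256. 208.] n 154 z50,90,max [21.6 22.4 23.2] rect c,l,w,ang [658.1  70.9] 23.8 2.8 -64.7
px [256. 214.] n 139 z50,90,max [21.4 22.3 23.2] rect c,l,w,ang [653.8  68.4] 23.2 3.3 -64.0
px [256. 220.] n 144 z50,90,max [21.4 22.4 23.4] rect c,l,w,ang [649.2  66.3] 23.3 4.2 -64.5
px [256. 226.] n 142 z50,90,max [21.5 22.3 23. ] rect c,l,w,ang [645.6  64.6] 23.4 3.2 -65.5
at [660.   72.2  52.9] yaw 24.5 rows 1 row [ 2.23 -0.03 -2.09] [ 0.0008  0.0008 -0.0008] |d| 3.1
```

View pics/w8.png

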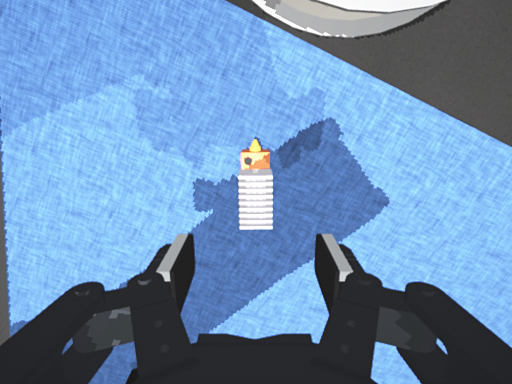

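The hot end is at (256,190) with the nozzle away from the gripper (image up), and the heat sink is centred at about (256,201). Descending onto the fins.

```bash
python3 -m creep '[[1.9,0.9,30,0,0,0,60],[0,0,25,0,0,0,60],[0,0,15,0,0,0,60],[0,0,9,0,0,0,60],[0,0,4,0,0,0,60],[0,0,0,0,0,0,0],[0,0,0,0,0,0,0],[0,0,0,0,0,0,0],[0,0,0,0,0,0,0],[0,0,0,0,0,0,0],[0,0,0,0,0,0,0],[0,0,0,0,0,0,0]]'
python3 -m creep '[[0,0,-5,0,0,0,0],[0,0,-15,0,0,0,0],[0,0,-30,0,0,0,0],[0,0,-30,0,0,0,0],[0,0,0,0,0,0,0],[0,0,0,0,0,0,0]]'
python3 plan.py 536.2 -271.7 50 -10.4 12
```

```text
clock: 40.3
eef_pos: [664.5, 72.9, -27.5]
tool_rot: [3.14, -0.004, 0.427]
force: [0.3, 0.1, 5.8]
width: 22.7
gripper_force: 60.6
clock: 40.9
eef_pos: [663.8, 73.3, 52.4]
tool_rot: [3.141, -0.003, 0.427]
force: [-0.0, 0.4, -1.8]
width: 22.6
gripper_force: 59.8
at [663.8  73.3  52.4] yaw 24.5 rows 12 row [-14.98  27.28   0.18] [-0.     -0.0003  0.0507] |d| 31.1
```

```bash
python3 -m creep '[[-15,27.3,0,0,0,0.0507,0],[-15,27.3,0,0,0,0.0507,0],[-15,27.3,0,0,0,0.0507,0],[-15,27.3,0,0,0,0.0507,0],[-15,27.3,0,0,0,0.0507,0],[-15,27.3,0,0,0,0.0507,0],[-15,27.3,0,0,0,0.0507,0],[-15,27.3,0,0,0,0.0507,0],[-15,27.3,0,0,0,0.0507,0],[-15,27.3,0,0,0,0.0507,0],[-15,27.3,0,0,0,0.0507,0],[-15,27.3,0,0,0,0.0507,0]]'
python3 -m creep '[[0,0,0,0,0,0,0],[0,0,0,0,0,0,0]]'
python3 - <<'E'
from h import *
P,im=cloud('wrist');cv2.imwrite('pics/w9.png',im)
print('fins');blobs(P,im,96,108,(450,650,-340,-200),60)
print('rim');blobs(P,im,8.7,15,(400,650,-340,-200),200)
E
python3 plan.py 538.2 -272.1 -15 -10.4 1
```

```text
clock: 42.1
eef_pos: [534.2, -272.5, 49.8]
tool_rot: [-3.141, 0.0, -0.184]
force: [0.3, -0.9, -1.0]
width: 22.9
gripper_force: 59.8
clock: 42.3
eef_pos: [534.5, -272.2, 50.1]
tool_rot: [-3.14, -0.0, -0.183]
force: [-0.3, -0.1, -1.1]
width: 22.6
gripper_force: 59.8
fins
px [253. 200.] n 699 z50,90,max [96.5 97.2 97.9] rect c,l,w,ang [ 562.6 -278. ] 19.4 11.9 78.9
px [254. 226.] n 402 z50,90,max [ 99.   99.9 101.2] rect c,l,w,ang [ 550.8 -275.8] 23.9 4.4 80.0
px [255. 264.] n 3892 z50,90,max [ 99.1 103.2 108. ] rect c,l,w,ang [ 530.4 -272.4] 49.9 36.7 80.6
rim
px [254. 163.] n 8240 z50,90,max [11.7 12.6 14.3] rect c,l,w,ang [ 550.2 -275. ] 101.6 82.5 -10.1
px [255. 319.] n 712 z50,90,max [11.6 12.3 13.2] rect c,l,w,ang [ 432.4 -253.8] 56.3 13.1 81.3
at [ 535.4 -271.1   50. ] yaw -10.4 rows 1 row [ 2.89  0.63 65.05] [-0.0019 -0.0006  0.0004] |d| 65.1
```

View pics/w9.png

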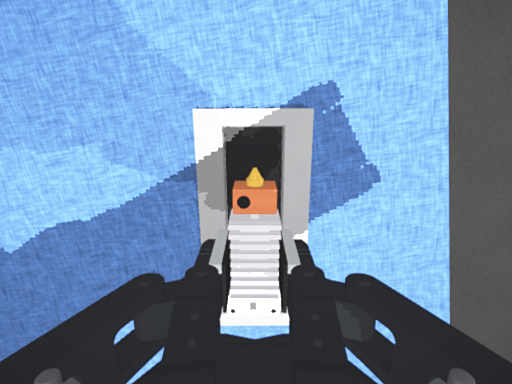

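The hot end is held at (254,250), in line with the oblong pocket at columns 224–284. It needs about 3 mm along the row, then lowering.

```bash
python3 -m creep '[[3.1,-0.5,0,0,0,0,0],[0,0,30,0,0,0,0],[0,0,20,0,0,0,0],[0,0,12,0,0,0,0],[0,0,5,0,0,0,0],[0,0,2,0,0,0,0],[0,0,0,0,0,0,0],[0,0,0,0,0,0,0]]'
python3 -m creep '[[0,0,1,0,0,0,0],[0,0,1,0,0,0,0],[0,0,0,0,0,0,0]]'
python3 -m creep '[[0,0,0.7,0,0,0,0],[0,0,0,0,0,0,0]]'
python3 -m creep '[[0,0,0.7,0,0,0,0],[0,0,0,0,0,0,0]]'
```

```text
clock: 43.15
eef_pos: [539.4, -272.7, -17.2]
tool_rot: [3.141, -0.003, -0.182]
force: [-1.0, -0.2, -0.9]
width: 22.8
gripper_force: 59.8
clock: 43.45
eef_pos: [538.9, -272.2, -19.9]
tool_rot: [-3.141, -0.002, -0.182]
force: [0.4, 0.0, -0.8]
width: 22.6
gripper_force: 59.8
clock: 43.65
eef_pos: [538.8, -272.3, -20.8]
tool_rot: [-3.141, -0.002, -0.182]
force: [-0.1, -0.0, -0.4]
width: 22.7
gripper_force: 59.8
clock: 43.85
eef_pos: [538.8, -272.3, -21.6]
tool_rot: [-3.141, -0.002, -0.182]
force: [-0.8, 0.1, -0.6]
width: 22.5
gripper_force: 59.8
```

```bash
python3 -m creep '[[0,0,0.5,0,0,0,0],[0,0,0,0,0,0,0]]'
python3 -m creep '[[0,0,0.5,0,0,0,0],[0,0,0,0,0,0,0]]'
python3 -m creep '[[0,0,0.4,0,0,0,0],[0,0,0,0,0,0,0]]'
```

```text
clock: 44.05
eef_pos: [538.8, -272.2, -22.0]
tool_rot: [-3.141, -0.002, -0.182]
force: [-1.0, -0.5, -0.9]
width: 22.9
gripper_force: 59.8
clock: 44.25
eef_pos: [538.8, -272.3, -22.5]
tool_rot: [-3.141, -0.002, -0.182]
force: [-0.4, 0.5, -0.4]
width: 22.9
gripper_force: 59.8
clock: 44.45
eef_pos: [538.8, -272.3, -22.6]
tool_rot: [-3.141, -0.002, -0.182]
force: [-0.6, 1.1, 2.9]
width: 22.8
gripper_force: 60.3
```

```bash
python3 -m creep '[[0,0,0.2,0,0,0,0],[0,0,0,0,0,0,55],[0,0,0,0,0,0,55],[0,0,0,0,0,0,55],[0,0,0,0,0,0,55],[0,0,-10,0,0,0,55],[0,0,-30,0,0,0,55],[0,0,-40,0,0,0,55],[0,0,-40,0,0,0,55],[0,0,0,0,0,0,55],[0,0,0,0,0,0,55]]'
python3 - <<'E'
from h import *
P,im=cloud('wrist')
blobs(P,im,20,32,(400,640,-340,-200),60)
Q,im=cloud('scene');cv2.imwrite('pics/s9.png',cv2.resize(im,(768,576),interpolation=cv2.INTER_CUBIC))
Q,im=cloud('top')
blobs(Q,im,9,120,(380,720,-180,400),50)
E
```

```text
clock: 45.55
eef_pos: [539.2, -272.5, 98.3]
tool_rot: [3.142, -0.004, -0.182]
force: [-0.2, 0.7, -1.6]
width: 55.0
gripper_force: 0.0
px [255. 155.] n 363 z50,90,max [23.7 24.6 25.5] rect c,l,w,ang [ 567.5 -278.4] 19.2 13.1 79.5
px [254. 190.] n 1257 z50,90,max [25.8 27.2 28.9] rect c,l,w,ang [ 537.4 -272.7] 40.7 23.7 -9.8
px [254. 262.] n 1859 z50,90,max [27.7 29.7 32. ] rect c,l,w,ang [ 469.4 -259.6] 42.3 41.8 -10.8
px [146. 232.] n 2378 z50,90,max [12.9 43.2 68.1] rect c,l,w,ang [546.  286.4] 231.1 83.5 14.4
px [228. 267.] n 182 z50,90,max [17.3 20.2 22.9] rect c,l,w,ang [457.4  78.6] 40.5 39.9 -38.7
```

View pics/s9.png

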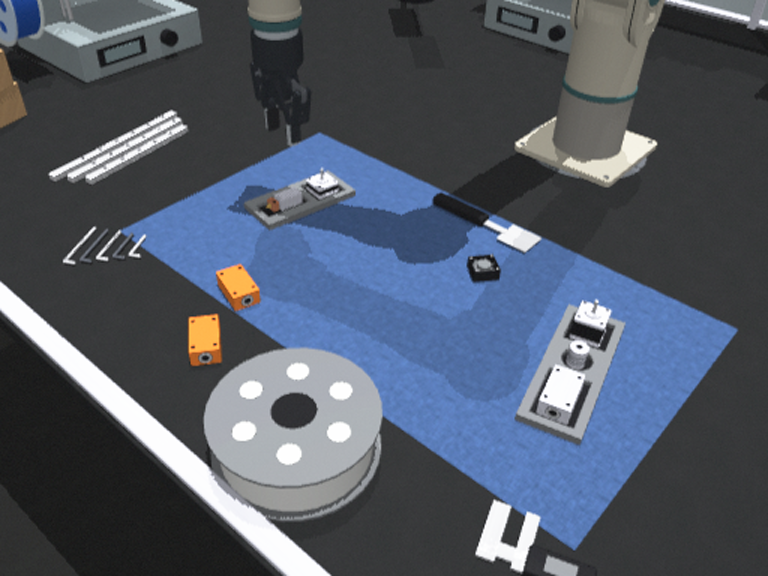

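The scene view shows all five parts upright in their pockets: the hot end (285,200) and flat motor (322,183), and the tall motor (592,318), coupling (578,352) and bearing block (562,392). The fan is untouched at (483,267), and the gripper is clear of everything. Handing in.

```bash
python3 -c "
from cell import ctrl
print(ctrl.finish_job())"
```

```text
the job is handed in; nothing more can be done
None
```

Both kits are made up and handed in at about 46 s: all five parts stand on their pocket floors, same way up as before, and the fan and orange blocks were left where they lay.

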